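Row of specimen pots on the display shelf

TASK

Stand the three specimen pots upright on the low white shelf in one neat row along its steel rail: the tallest next to the shelf's end wall, then the middle one, then the shortest, broad backs square to the rail and close to it, and no gap in the row (or to the end wall) wider than a finger. Then slide the flat wooden end panel out of its holder and all the way down into the slot at the open end of the shelf. Set the pots down gently without tipping them, and leave the knee model, paperweight, spring clamp and pointer where they are.

Things in the scene. Friction and masses are not known exactly. Their poses are not given: they have to be found in the camera images.
- shelf: fixed low white shelf, board 150 (x) by 300 (y) by 20 mm high; origin: centre of underside. On the board: steel rail along the far side, near face at x=+63, 15 high; wooden end wall at the +y end, inner face at y=+132, 80 high; wooden slot block, y=-104 to -144, x=-60 to +60, 30 high. The row goes between wall and block, along the rail
- slot (a point): centre of the slot's floor in the shelf's slot block, at (0, -124, 20) mm in the shelf's frame, same axes as the shelf. The slot is open upward, 93 mm long (x) by 11 mm wide (y) and 30 mm deep, with a 3 mm chamfer round its mouth
- pot_tall: a clear specimen pot with black base and grey lid holding a thigh bone, a rectangular block 54 mm (its x) by 70 mm (its y) by 134 mm high, about 0.48 kg (hidden, may be 20 % off), loose, standing upright on the table; origin at the centre of its underside, z up. It may be turned half round about z without harm
- pot_middle: a clear specimen pot with black base and grey lid holding a stack of vertebrae, a rectangular block 54 mm (its x) by 70 mm (its y) by 112 mm high, about 0.42 kg (hidden, may be 20 % off), loose, standing upright on the table; origin at the centre of its underside, z up. It may be turned half round about z without harm
- pot_short: a clear specimen pot with black base and grey lid holding a heel bone, a rectangular block 54 mm (its x) by 70 mm (its y) by 90 mm high, about 0.35 kg (hidden, may be 20 % off), loose, standing upright on the table; origin at the centre of its underside, z up. It may be turned half round about z without harm
- panel: flat wooden end panel, 90 mm (its x) by 8 mm thick (its y) by 140 mm high (its z), 0.1 kg, loose, standing on edge in the holder with 110 mm showing above it; origin at the centre of its underside. Either face may look to the row
- holder: fixed grey holder block on the table, 120 mm (x) by 60 mm (y) by 30 mm high, with a through slot 93 mm (x) by 11 mm (y) where the panel stands on the table; origin at the centre of its underside
- knee: bystander: blue plastic knee model on a black disc, 80 mm across, 125 mm high; origin at the centre of its underside
- paperweight: bystander: green glass dome, 74 mm across, 44 mm high; origin at the centre of its underside
- clamp: bystander: steel spring clamp lying flat, about 110 mm long, 26 mm high; origin under its pivot
- pointer: bystander: beech pointer handle with brass ferrule, 130 mm long (its x), 18 mm high; origin under its middle
Things that resemble listed ones, but are neither listed nor needed, are in the scene too. Several things have the shape of the panel; the one meant has the colours described above.

How it is judged:
On the way, in this order (a step that is already met when the one before it is completed fails the run):
1. the three pots stand in their row on the shelf, tallest by the end wall, then middle, then shortest (x of pot_tall in the frame of shelf between 0.022 and 0.045 m and z of pot_tall in the frame of shelf between 0.016 and 0.025 m and angle between the x axis of each of pot_tall, pot_middle, pot_short and the x axis of shelf, either way round below 0.12 rad and angle between each of pot_tall, pot_middle, pot_short's own z axis and vertical below 0.06 rad and linear speed of each of pot_tall, pot_middle, pot_short below 0.03 m/s and x of pot_middle in the frame of shelf between 0.022 and 0.045 m and z of pot_middle in the frame of shelf between 0.016 and 0.025 m and x of pot_short in the frame of shelf between 0.022 and 0.045 m and z of pot_short in the frame of shelf between 0.016 and 0.025 m and y of pot_tall in the frame of shelf between 0.079 and 0.102 m and y of pot_middle in the frame of shelf between -0.01 and 0.04 m and y of pot_short in the frame of shelf between -0.075 and -0.035 m and horizontal distance between pot_tall and pot_middle below 0.088 m and horizontal distance between pot_middle and pot_short below 0.088 m), for 0.2 s.
2. the end panel is fully down in the slot (horizontal distance between panel and slot below 0.006 m and z of panel in the frame of slot below 0.005 m and angle between the x axis of panel and the x axis of shelf, either way round below 0.1 rad and angle between panel's own z axis and vertical below 0.13 rad and linear speed of panel below 0.03 m/s), for 0.2 s.
At the end, for the whole second after the job is handed in: Pots at rest, upright and square to the rail (0.12 rad), backs within 14 mm of it, in order from the end wall (gap under 18 mm): tall, middle, short, neighbours' centres under 88 mm apart; the panel stands in the shelf's slot, foot within 5 mm of its floor and 6 mm of its centre (all of step 1 and all of step 2); the robot touches nothing.
It fails at once if a pot is tipped over (more than 0.5 rad) (angle between any of pot_tall, pot_middle, pot_short's own z axis and vertical above 0.5 rad).
It fails at once if a pot is dropped or slammed on the shelf (more than 120 N) (contact force between any of pot_tall, pot_middle, pot_short and shelf above 120 N).
It fails at once if a bystander is moved by more than 30 mm (distance of any of knee, paperweight, clamp, pointer from where it was at the start of the episode above 0.03 m).
It also fails if it takes over 72 s, if anything falls off the work surface, if the arm or the gripper's body presses on something with over 40 N, if the wrist force passes 120 N, or if a joint passes its speed limit or range.

ROBOT

A 6-joint arm with a two-finger parallel gripper is mounted at the origin on the work surface. World frame = base frame: x ahead of the robot, y to its left, z up, the work surface at z = 0. Lengths are in m, angles in rad, forces in N, time in s.
With the tool pointing down it reaches from about 0.275 to 0.825 m from the base axis. Payload 5.2 kg.
Tool frame: the origin (TCP) lies at the very end of the fingers, on their centre line; the grasp point (between the pads) lies 19 mm behind it; z points along the fingers, y is the line along which they close (so a half turn about z gives the same grasp; the last joint's range is limited). The gripper opens to 93 mm and grips with 3 to 60 N. Pads are 15 mm wide; open, the fingers measure 128 mm over their backs; the gripper's body (75 mm by 188 mm) begins 65 mm behind the grasp point.
Start: joints at [1.08, 0.259, 1.535, -0, 1.348, -0.203], TCP at [0.156, 0.527, 0.193] pointing down, gripper open.
Joint ranges: [-3.14, 3.14], [-0.91, 2.08], [0.19, 2.58], [-1.22, 4.36], [0.22, 2.71], [-3.12, 3.12]. Speed limits (rad/s): [2.57, 2.57, 3.14, 3.14, 3.14, 3.14].

INTERFACE

Orientations are given as a rotation vector (axis times angle).
In Python, from station import robot gives the robot as it stands.
- The arm moves only by the tool apply_moves, never from a script. Its argument "commands" is a list of rows, each a list of 7 numbers: the shift along the tool's x, y, z each as a share of 2 cm, from -1 to 1, then the turn, a rotation vector about the tool's x, y, z each as a share of 6 degrees, from -1 to 1, then the opening, from -1 (shut) to 1 (fully open). In form: [[tx, ty, tz, ax, ay, az, claw], ...]. A call has 1 to 5 rows; each row shifts and turns the commanded pose from where the row before left it, along the tool's axes as they then stand; what a row does not reach is not made up. A row lasts 1/12 s, in which the tool goes at most 41.7 mm and 7.16 degrees, less where a joint would pass 70% of its speed; a pose out of reach is approached as far as the arm can. A call with a number of a shift or a turn outside -1 to 1 is refused whole. A call with a gripper value outside its range is refused whole. The fingers move at their own pace and stop on an object; the grip force is fixed at half the most. Time passes only in rows, so rows that do not move let the fingers close. It gives the time, the measured TCP pose, the force, the opening and the grip force at its end, in the units of the state.
- robot.observe(): the state, without advancing time (a new reading comes with each control period).
- robot.capture(name): name is "side" or "top" or "wrist"; returns a dict with "frame" (480x640x3 uint8, red, green, blue), "depth" (480x640 float32, m along the optical axis (not along the pixel's ray), 0 where there is no reading), "fx", "fy", "cx", "cy" (pixels), "R" (3x3) and "t" (3): a world point X has camera coordinates R X + t; the wrist camera has in their place "tool_from_camera" (4x4, takes a point from camera to tool coordinates, whose origin is the TCP and whose axes are the flange's). Camera axes: x right, y down, z forward; pixel columns grow to the right and rows downward; lengths in m; the calibration is good to about 2 mm. The wrist camera is an equidistant fisheye: a pixel r from the principal point sees the ray r / f radians off the axis. A picture is of the moment at which its call begins: read the wrist's pose just before it.
- robot.hand_in(): hands the job in; it is judged then, once.
The state is a dict: "clock": time; "qpos": joint angles; "dq": joint speeds; "joint_efforts": joint torques, N m; "tool_pos": TCP position; "tcp_rot": TCP orientation; "force": force on the tool from outside, world axes, zero at the start; "ft_torque": the same for the moment, N m; "grip_width": finger opening in m; "gripper_force": force on a finger pad.
Only numpy, scipy, OpenCV 4.12 (cv2) and the standard library are available. Lean on these libraries where they do the work, as an engineer would, in place of code of your own. Each camera call takes 0.05 s, during which the arm holds its last target. There are 200 camera calls.

## Working session

There is one attempt and no reset: what is moved stays moved. The work goes in short steps, Python scripts to look and compute and a tool call to move; the robot and the scene stay as the last step left them, time stands still between calls to the robot, and variables do not carry over. Pictures are saved under pics/ and viewed, at most 10 in all, crops included, and the job is handed in when it is done.

Besides the shell and the picture viewer there is one more tool, called after "Request:" as a command line: name --pt "numbers of a row" for each row, then --argument value for the rest. apply_moves: Moves the arm, as the interface text tells. Its arguments: {"type":"object","properties":{"commands":{"type":"array"}},"required":["commands"]}

```bash
mkdir -p pics; ls; python3 - <<'E'
from station import robot
import cv2, numpy as np, pickle
o=robot.observe(); print(o)
for n in ("side","top"):
    c=robot.capture(n); pickle.dump(c,open(f'pics/{n}0.pkl','wb'))
    cv2.imwrite(f'pics/{n}0.png',c["frame"][:,:,::-1]); print(n,c["fx"],c["fy"],c["cx"],c["cy"],np.round(c["R"],3).tolist(),c["t"], (c["depth"]>0).mean())
E
```

```text
pics
{'clock': 0.0, 'qpos': array([ 1.08015288e+00,  2.59302874e-01,  1.53605023e+00, -3.77713249e-05,
        1.34798711e+00, -2.02800546e-01]), 'dq': array([ 4.54646753e-04,  4.98377283e-04, -7.06558349e-04,  8.92589158e-04,
       -1.43555044e-03, -7.39028760e-05]), 'joint_efforts': array([-1.31356483e-04, -4.37300885e+01, -2.83999515e+01,  7.17044156e-02,
        4.12753271e-02, -1.26665509e-04]), 'tool_pos': array([0.15585169, 0.52685652, 0.19205252]), 'tcp_rot': array([-4.50489905e-01, -3.10855966e+00,  2.60091139e-03]), 'force': array([ 0.43823071,  0.21028038, -0.00784772]), 'ft_torque': array([ 0.01077529, -0.07716683, -0.00565744]), 'gripper_force': 0.0, 'grip_width': 0.09300833618178662}
side 497.5887228495875 497.5887228495875 329.3489925539149 232.08335123618036 [[0.777, -0.629, -0.015], [-0.5, -0.602, -0.622], [0.383, 0.491, -0.783]] [-0.49117185  0.27028696  0.82269799] 0.9959700520833333
top 449.6211076329903 449.6211076329903 316.81551502526764 250.0426505240607 [[-0.015, -1.0, 0.007], [-0.997, 0.014, -0.082], [0.082, -0.008, -0.997]] [-0.09662765  0.56788267  1.10070297] 0.9960546875
```

View pics/top0.png

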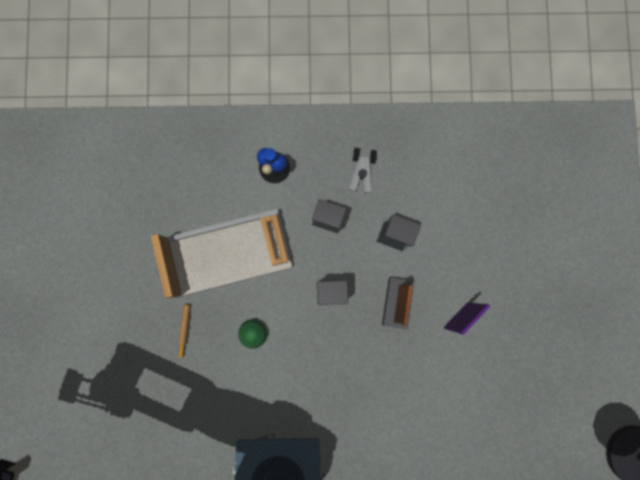

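View pics/side0.png

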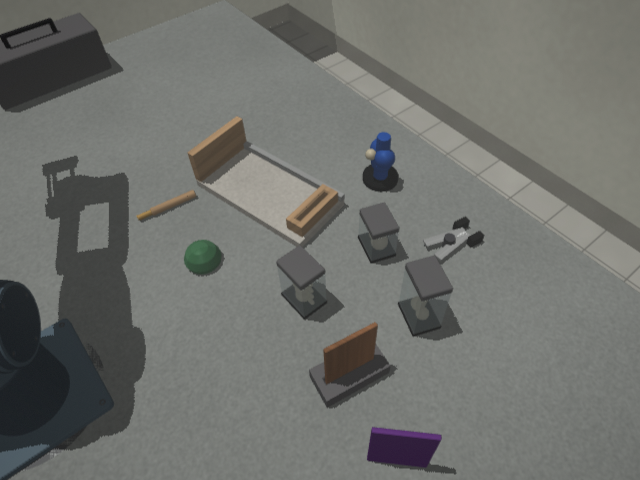

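The top view shows the shelf at (225,252) with its end wall at the left and slot block at (275,240). Lids are at (330,215), (402,230) and (332,292), the panel in its holder at (402,302), and a purple decoy at (467,317). The side view agrees.

```bash
cat > h.py <<'E'
import cv2, numpy as np, pickle
def cloud(c):
    v,u=np.mgrid[:480,:640]; d=c["depth"].astype(float)
    P=np.stack([(u-c["cx"])/c["fx"]*d,(v-c["cy"])/c["fy"]*d,d],-1)
    return (P-np.asarray(c["t"]))@np.asarray(c["R"])
def rect(pts):
    (x,y),(w,h),a=cv2.minAreaRect((pts*1000).astype(np.float32)); 
    if w<h: w,h,a=h,w,a+90
    a=(a+90)%180-90
    return np.round([x,y,w,h,a],1)   # long side direction a deg
E
python3 - <<'E'
from h import *
for n in ("top","side"):
    c=pickle.load(open(f'pics/{n}0.pkl','rb')); W=cloud(c); z=W[...,2]
    print(n,"table z",np.median(z[(c["depth"]>0)&(abs(z)<.02)]))
    hsv=cv2.cvtColor(c["frame"],cv2.COLOR_RGB2HSV)
    m=((z>.012)&(z<.2)&(W[...,0]>.2)&(W[...,0]<.85)&(abs(W[...,1])<.5)).astype(np.uint8)
    k,l,s,_=cv2.connectedComponentsWithStats(m)
    for i in range(1,k):
        if s[i,4]<60: continue
        q=l==i; zt=np.percentile(z[q],95); t=q&(z>zt-.006)
        print(s[i].tolist(),"ztop",round(zt*1000,1),"top rect",rect(W[t][:,:2]),"all",rect(W[q][:,:2]),"hsv",np.median(hsv[t],0))
E
```

```text
top table z -0.0015478490398599795
[256, 148, 33, 29, 604] ztop 124.4 top rect [782.    2.5  27.7  25.8  -1.4] all [781.8   1.8  72.2  62.9 -73.3] hsv [111.  201.  155.5]
[349, 148, 22, 45, 470] ztop 25.0 top rect [ 775.4 -215.6  102.8   37.5   -6. ] all [ 770.5 -222.7  110.5   54.7   -7.5] hsv [105.  11.  61.]
[370, 150, 7, 13, 70] ztop 22.9 top rect [ 806.1 -251.5   31.    13.8   -7.7] all [ 806.1 -251.4   31.    13.9   -7.7] hsv [60. 10. 39.]
[312, 199, 34, 34, 758] ztop 91.4 top rect [ 647.1 -133.1   69.2   53.9   70.8] all [ 647.2 -133.    69.5   54.1   70.5] hsv [120.   6.  87.]
[151, 209, 141, 90, 7928] ztop 96.3 top rect [528.4 258.8 149.3  18.9  13.8] all [562.1 122.3 300.1 150.9 -76.3] hsv [ 16. 130. 171.]
[378, 215, 43, 36, 1018] ztop 135.2 top rect [ 600.1 -298.8   69.4   54.2   68.5] all [ 600.  -298.8   70.7   54.3   68.7] hsv [120.   6.  84.]
[382, 278, 32, 52, 1239] ztop 138.8 top rect [ 430.4 -304.    87.9    9.3  -10.1] all [ 430.5 -304.   120.1   61.6   -9.8] hsv [ 12. 155. 109.]
[317, 281, 31, 24, 717] ztop 113.4 top rect [ 461.3 -137.6   69.    52.6   89.1] all [
[... 905 characters left out ...]
359, 203, 41, 57, 1721] ztop 90.1 top rect [ 644.7 -134.6   71.6   54.6   70.6] all [ 644.5 -134.7   72.2   54.7   70. ] hsv [ 0.  3. 92.]
[399, 217, 86, 116, 3797] ztop 133.8 top rect [ 597.  -300.3   72.1   54.7   68.8] all [ 690.2 -255.6  291.   101.8   20.9] hsv [ 0.  3. 92.]
[184, 240, 37, 33, 925] ztop 41.7 top rect [357.7  56.7  41.4  40.6  -6.9] all [356.7  53.   66.3  65.3  22.8] hsv [ 67.  87. 104.]
[309, 322, 82, 83, 3564] ztop 138.2 top rect [ 427.6 -305.    89.3    9.1   -9.7] all [ 427.9 -305.7  120.6   61.1  -10.1] hsv [ 12. 117. 114.]
[367, 427, 75, 39, 2160] ztop 139.8 top rect [ 394.3 -454.2   89.9    9.1  -46.3] all [ 394.3 -454.2   89.9    9.4  -45.6] hsv [139. 134. 112.]
```

Request:
apply_moves --pt "0 0 0 0 0 1 1" --pt "0 0 0 0 0 1 1" --pt "0 0 0 0 0 1 1" --pt "0 0 0 0 0 1 1" --pt "0 0 0 0 0 1 1"

```text
clock: 0.52
tool_pos: [0.1559, 0.5271, 0.1924]
tcp_rot: [-1.247, -2.883, 0.002]
force: [-1.0, 1.4, 0.2]
grip_width: 0.0929
gripper_force: 0.0
```

Request:
apply_moves --pt "0 0 0 0 0 1 1" --pt "0 0 0 0 0 1 1" --pt "0 0 0 0 0 1 1" --pt "0 0 0 0 0 1 1" --pt "0 0 0 0 0 1 1"

```text
clock: 0.93
tool_pos: [0.1559, 0.5271, 0.1924]
tcp_rot: [1.951, 2.462, -0.002]
force: [0.3, -0.2, 0.1]
grip_width: 0.0933
gripper_force: 0.0
```

Request:
apply_moves --pt "0 0 0 0 0 1 1" --pt "0 0 0 0 0 1 1" --pt "0 0 0 0 0 1 1" --pt "0 0 0 0 0 1 1" --pt "0 0 0 0 0 1 1"

```text
clock: 1.35
tool_pos: [0.1559, 0.5271, 0.1924]
tcp_rot: [2.521, 1.873, -0.002]
force: [0.2, -0.3, 0.1]
grip_width: 0.0928
gripper_force: 0.0
```

Request:
apply_moves --pt "-0.87 1 0 0 0 0.8 1" --pt "-0.87 1 0 0 0 0 1" --pt "-0.87 1 0 0 0 0 1" --pt "-0.87 1 0 0 0 0 1" --pt "-0.87 1 0 0 0 0 1"

```text
clock: 1.77
tool_pos: [0.2196, 0.4098, 0.1924]
tcp_rot: [2.593, 1.773, -0.001]
force: [1.0, 0.0, 0.6]
grip_width: 0.0926
gripper_force: 0.0
```

Request:
apply_moves --pt "-0.87 1 0 0 0 0 1" --pt "-0.87 1 0 0 0 0 1" --pt "-0.87 1 0 0 0 0 1" --pt "-0.87 1 0 0 0 0 1" --pt "-0.87 1 0 0 0 0 1"

```text
clock: 2.18
tool_pos: [0.2812, 0.2925, 0.1926]
tcp_rot: [-2.593, -1.773, 0.001]
force: [0.7, -0.2, 0.1]
grip_width: 0.0932
gripper_force: 0.0
```

Request:
apply_moves --pt "-0.87 1 0 0 0 0 1" --pt "-0.87 1 0 0 0 0 1" --pt "-0.87 1 0 0 0 0 1" --pt "-0.87 1 0 0 0 0 1" --pt "-0.87 1 0 0 0 0 1"

```text
clock: 2.6
tool_pos: [0.3428, 0.1752, 0.1927]
tcp_rot: [-2.593, -1.773, 0.001]
force: [-1.0, -0.3, 0.0]
grip_width: 0.0931
gripper_force: 0.0
```

Request:
apply_moves --pt "-0.87 1 0 0 0 0 1" --pt "-0.87 1 0 0 0 0 1" --pt "-0.87 1 0 0 0 0 1" --pt "-0.87 1 0 0 0 0 1" --pt "-0.87 1 0 0 0 0 1"

```text
clock: 3.02
tool_pos: [0.4045, 0.0578, 0.1927]
tcp_rot: [-2.593, -1.772, 0.0]
force: [0.3, 0.9, 0.5]
grip_width: 0.093
gripper_force: 0.0
```

Request:
apply_moves --pt "-0.87 1 0 0 0 0 1" --pt "-0.87 1 0 0 0 0 1" --pt "-0.87 1 0 0 0 0 1" --pt "-0.87 1 0 0 0 0 1" --pt "-0.87 1 0 0 0 0 1"

```text
clock: 3.43
tool_pos: [0.4661, -0.0596, 0.1925]
tcp_rot: [-2.593, -1.772, 0.001]
force: [0.3, 0.2, 0.5]
grip_width: 0.093
gripper_force: 0.0
```

Request:
apply_moves --pt "-0.87 1 0 0 0 0 1" --pt "-0.87 1 0 0 0 0 1" --pt "-0.87 1 0 0 0 0 1" --pt "-0.87 1 0 0 0 0 1" --pt "-0.87 1 0 0 0 0 1"

```text
clock: 3.85
tool_pos: [0.5277, -0.1768, 0.1923]
tcp_rot: [-2.593, -1.772, 0.001]
force: [0.3, -0.2, -0.2]
grip_width: 0.0926
gripper_force: 0.0
```

Request:
apply_moves --pt "-0.87 1 0 0 0 0 1" --pt "-0.87 1 0 0 0 0 1" --pt "-0.87 1 0 0 0 0 1" --pt "-0.87 1 0 0 0 0 1" --pt "-0.87 1 0 0 0 0 1"

```text
clock: 4.27
tool_pos: [0.5893, -0.2941, 0.1921]
tcp_rot: [-2.593, -1.772, 0.001]
force: [0.1, -0.4, 0.5]
grip_width: 0.093
gripper_force: 0.0
```

```bash
cat >> h.py <<'E'
def state():
    from station import robot
    from scipy.spatial.transform import Rotation as R
    o=robot.observe(); M=R.from_rotvec(o["tcp_rot"]).as_matrix()
    return np.array(o["tool_pos"])*1000,M,np.degrees(np.arctan2(M[1,1],M[0,1])),o
def todo(x,y,z,phi):
    """units in tool axes AFTER turning to phi (deg of tool y); az units first"""
    p,M,f,o=state(); a=np.radians(phi)
    X=np.array([np.cos(a+np.pi/2),np.sin(a+np.pi/2),0]); Y=np.array([np.cos(a),np.sin(a),0]); d=np.array([x,y,z])-p
    print("pos",p.round(1),"phi %.1f tilt %.2f clk %.2f"%(f,np.degrees(np.arccos(-M[2,2])),o["clock"]))
    print("az %.2f tx %.2f ty %.2f tz %.2f"%(((f-phi+180)%360-180)/6,d@X/20,d@Y/20,-d[2]/20))
TH=13.7; SC=np.array([560.7,121.6])
def shelf(x,y):
    a=np.radians(TH); return SC+[x*np.cos(a)-y*np.sin(a),x*np.sin(a)+y*np.cos(a)]
E
python3 -c "
from h import *
todo(598.5,-299.5,80,-21.3)"
```

```text
pos [ 589.3 -294.1  192.1] phi -21.3 tilt 0.08 clk 4.27
az 0.00 tx -0.09 ty 0.53 tz 5.60
```

Request:
apply_moves --pt "-0.09 0.53 0 0 0 0 1" --pt "0 0 0.9 0 0 0 1" --pt "0 0 1 0 0 0 1" --pt "0 0 1 0 0 0 1" --pt "0 0 1 0 0 0 1"

```text
clock: 4.68
tool_pos: [0.5981, -0.2985, 0.1133]
tcp_rot: [-2.593, -1.772, 0.0]
force: [1.4, -0.9, 0.6]
grip_width: 0.093
gripper_force: 0.0
```

Request:
apply_moves --pt "0 0 1 0 0 0 1" --pt "0 0 0.7 0 0 0 1" --pt "0 0 0 0 0 0 -1" --pt "0 0 0 0 0 0 -1" --pt "0 0 0 0 0 0 -1"

```text
clock: 5.1
tool_pos: [0.5988, -0.2989, 0.0816]
tcp_rot: [2.593, 1.772, 0.001]
force: [-0.1, 0.3, 0.2]
grip_width: 0.0776
gripper_force: 0.0
```

Request:
apply_moves --pt "0 0 0 0 0 0 -1" --pt "0 0 0 0 0 0 -1" --pt "0 0 0 0 0 0 -1"

```text
clock: 5.35
tool_pos: [0.5989, -0.2989, 0.082]
tcp_rot: [2.592, 1.772, 0.001]
force: [-0.9, 0.6, -0.1]
grip_width: 0.0576
gripper_force: 0.0
```

Request:
apply_moves --pt "0 0 0 0 0 0 -1" --pt "0 0 0 0 0 0 -1" --pt "0 0 0 0 0 0 -1" --pt "0 0 -0.3 0 0 0 -1" --pt "0 0 -0.8 0 0 0 -1"

```text
clock: 5.77
tool_pos: [0.5958, -0.2969, 0.0995]
tcp_rot: [-2.587, -1.768, 0.004]
force: [-1.1, 1.5, -4.7]
grip_width: 0.054
gripper_force: 29.9
```

Request:
apply_moves --pt "0 0 -1 0 0 0 -1" --pt "0 0 -1 0 0 0 -1" --pt "0 0 -1 0 0 0 -1" --pt "0 0 -1 0 0 0 -1" --pt "0 0 -1 0 0 0 -1"

```text
clock: 6.18
tool_pos: [0.5973, -0.2979, 0.2026]
tcp_rot: [-2.591, -1.771, 0.002]
force: [-0.2, -0.1, -4.1]
grip_width: 0.0536
gripper_force: 29.9
```

```bash
python3 - <<'E'
from h import *
from station import robot
c=robot.capture("top"); W=cloud(c); cv2.imwrite('pics/t1.png',c["frame"][:,:,::-1])
z=W[...,2]
t=(abs(z-.236)<.03)&(np.hypot(W[...,0]-.6,W[...,1]+.3)<.12); print(t.sum(), rect(W[t][:,:2]) if t.sum()>20 else '')
print(robot.observe()["grip_width"],robot.observe()["gripper_force"],robot.observe()["force"])
p=shelf(34,94); print(p); todo(*p,220,13.7)
E
```

```text
0 
0.05422568254692354 29.951079189777374 [ 0.87617616 -0.81837223 -0.27824715]
[571.46988435 220.97811425]
pos [ 599.1 -299.2  207.6] phi -21.3 tilt 0.23 clk 6.23
az -5.83 tx 25.60 ty 4.82 tz -0.62
```

View pics/t1.png

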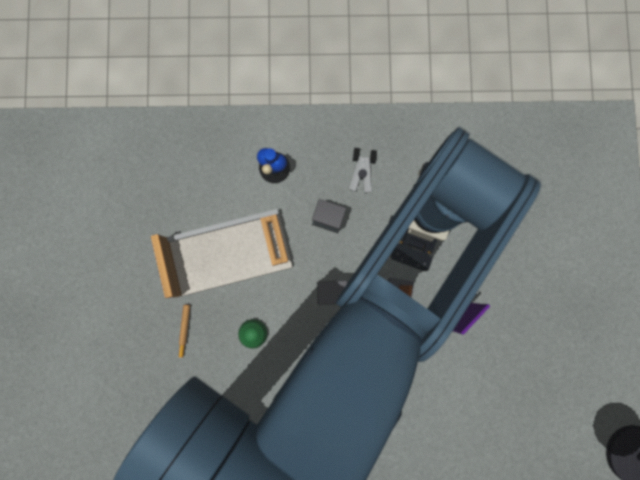

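The top view confirms the pot is held inside the gripper near (415,240), with the rest of the scene undisturbed. Now I turn it and carry it to the shelf.

Request:
apply_moves --pt "0 0 0 0 0 -0.5 -1" --pt "0 0 0 0 0 -1 -1" --pt "0 0 0 0 0 -1 -1" --pt "0 0 0 0 0 -1 -1" --pt "0 0 0 0 0 -1 -1"

```text
clock: 6.65
tool_pos: [0.5974, -0.298, 0.201]
tcp_rot: [-2.1, -2.332, 0.001]
force: [0.2, 0.8, -4.9]
grip_width: 0.054
gripper_force: 29.9
```

Request:
apply_moves --pt "0 0 0 0 0 -1 -1" --pt "0.2 0.1 0 0 0 -0.33 -1" --pt "0.5 0.15 0 0 0 0 -1" --pt "0.8 0.2 0 0 0 0 -1" --pt "1 0.2 0 0 0 0 -1"

```text
clock: 7.07
tool_pos: [0.5987, -0.2459, 0.2016]
tcp_rot: [-1.943, -2.466, 0.0]
force: [-0.0, -0.7, -3.0]
grip_width: 0.0535
gripper_force: 29.9
```

Request:
apply_moves --pt "1 0.2 0 0 0 0 -1" --pt "1 0.2 0 0 0 0 -1" --pt "1 0.2 0 0 0 0 -1" --pt "1 0.2 0 0 0 0 -1" --pt "1 0.2 0 0 0 0 -1"

```text
clock: 7.48
tool_pos: [0.5942, -0.1422, 0.2023]
tcp_rot: [-1.941, -2.468, -0.0]
force: [0.5, 0.3, -4.2]
grip_width: 0.0537
gripper_force: 29.9
```

Request:
apply_moves --pt "1 0.2 0 0 0 0 -1" --pt "1 0.2 0 0 0 0 -1" --pt "1 0.2 0 0 0 0 -1" --pt "1 0.2 0 0 0 0 -1" --pt "1 0.2 0 0 0 0 -1"

```text
clock: 7.9
tool_pos: [0.5896, -0.0405, 0.2024]
tcp_rot: [-1.941, -2.469, 0.0]
force: [-0.6, 0.3, -4.2]
grip_width: 0.0536
gripper_force: 29.9
```

Request:
apply_moves --pt "1 0.2 0 0 0 0 -1" --pt "1 0.2 0 0 0 0 -1" --pt "1 0.2 0 0 0 0 -1" --pt "1 0.2 0 0 0 0 -1" --pt "1 0.2 0 0 0 0 -1"

```text
clock: 8.32
tool_pos: [0.5851, 0.0612, 0.2025]
tcp_rot: [-1.941, -2.469, 0.001]
force: [-0.4, 0.3, -4.2]
grip_width: 0.0535
gripper_force: 29.9
```

Request:
apply_moves --pt "1 0.2 0 0 0 0 -1" --pt "1 0.2 0 0 0 0 -1" --pt "0.8 0.1 0 0 0 0 -1" --pt "0.4 0 0 0 0 0 -1" --pt "0.2 0 0 0 0 0 -1"

```text
clock: 8.73
tool_pos: [0.5787, 0.1292, 0.2025]
tcp_rot: [-1.938, -2.471, 0.001]
force: [-0.2, -0.1, -3.7]
grip_width: 0.0542
gripper_force: 29.9
```

```bash
python3 - <<'E'
from h import *
from station import robot
c=robot.capture("top"); s=robot.capture("side"); cv2.imwrite('pics/s2.png',s["frame"][:,:,::-1]);cv2.imwrite('pics/t2.png',c["frame"][:,:,::-1])
pickle.dump((c,s),open('pics/2.pkl','wb'))
p=shelf(34,94); todo(*p,120,13.7)
E
```

```text
pos [579.4 127.8 202.7] phi 13.7 tilt 0.03 clk 8.83
az 0.01 tx 4.62 ty 0.72 tz 4.14
```

View pics/s2.png

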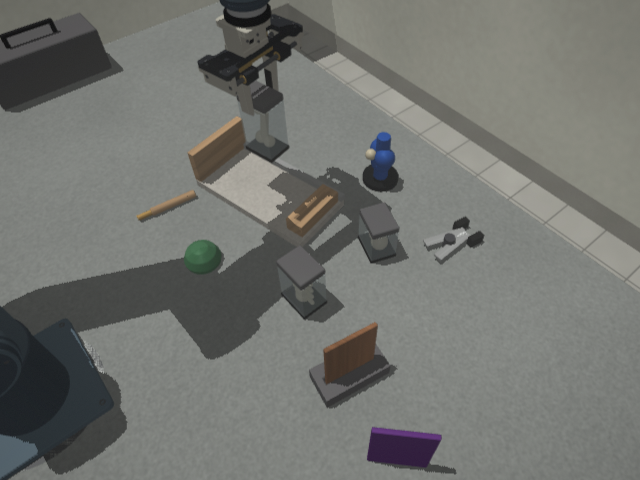

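The side view shows the tall pot upright in the gripper with its lid at (268,95), above the shelf and short of the end wall. Next I measure it against the wall from this same camera.

```bash
python3 - <<'E'
from h import *
s0=pickle.load(open('pics/side0.pkl','rb')); W=cloud(s0); z=W[...,2]
t=(abs(z-.1)<.006)&(np.hypot(W[...,0]-.528,W[...,1]-.259)<.1); print("wall side",rect(W[t][:,:2]))
t=(abs(z-.05)<.005)&(np.hypot(W[...,0]-.592,W[...,1]-0.002)<.09); print("block side",t.sum(),rect(W[t][:,:2]))
T=cloud(pickle.load(open('pics/top0.pkl','rb'))); 
t=(abs(T[...,2]-.05)<.005)&(np.hypot(T[...,0]-.592,T[...,1]-0.002)<.09); print("block top",t.sum(),rect(T[t][:,:2]))
c,s=pickle.load(open('pics/2.pkl','rb'))
for k in (c,s):
  W=cloud(k); z=W[...,2]
  for lo,hi in((.247,.263),(.12,.135)):
    t=(z>lo)&(z<hi)&(np.hypot(W[...,0]-.579,W[...,1]-.128)<.06); print(t.sum(), rect(W[t][:,:2]) if t.sum()>20 else '',np.median(z[t]))
print("pred slot",shelf(0,-124),"wall",shelf(0,141))
E
```

```text
wall side [525.5 256.9 149.1  23.1  14. ]
block side 740 [588.    0.7 123.   42.9  13.8]
block top 582 [591.3   1.6 119.9  39.8  13.7]
261 [588.7 111.7  65.6  30.8  13.4] 0.25266854934589145
46 [578.3  99.2  60.3  27.5 -19.5] 0.1272214865022402
765 [575.5 125.6  85.1  69.3  14.6] 0.2533684801000099
262 [564.1 112.8  87.7  45.7 -39.4] 0.12730076548176794
pred slot [590.06793011   1.12790912] wall [527.3058214  258.58842592]
```

Request:
apply_moves --pt "0.5 0.1 0 0 0 0 -1" --pt "0.9 0.13 0 0 0 0 -1" --pt "0.9 0.13 0 0 0 0 -1" --pt "0.9 0.13 0 0 0 0 -1" --pt "0.9 0.13 0 0 0 0 -1"

```text
clock: 9.25
tool_pos: [0.573, 0.2099, 0.2028]
tcp_rot: [1.943, 2.468, 0.0]
force: [0.8, 0.1, -3.4]
grip_width: 0.0541
gripper_force: 29.9
```

Request:
apply_moves --pt "0.47 0 0 0 0 0 -1" --pt "0 0 0.5 0 0 0 -1" --pt "0 0 0.8 0 0 0 -1" --pt "0 0 0.9 0 0 0 -1" --pt "0 0 0.8 0 0 0 -1"

```text
clock: 9.67
tool_pos: [0.5705, 0.2175, 0.1412]
tcp_rot: [1.942, 2.469, -0.002]
force: [0.1, -0.5, -4.6]
grip_width: 0.0537
gripper_force: 29.9
```

Request:
apply_moves --pt "0 0 0.7 0 0 0 -1" --pt "0 0 0.5 0 0 0 -1" --pt "0 0 0.3 0 0 0 -1" --pt "0 0 0 0 0 0 -1" --pt "0 0 0 0 0 0 -1"

```text
clock: 10.08
tool_pos: [0.5709, 0.2184, 0.1129]
tcp_rot: [1.941, 2.47, -0.0]
force: [0.4, 0.6, -3.7]
grip_width: 0.0539
gripper_force: 29.9
```

```bash
python3 - <<'E'
from h import *
p=shelf(32,93); todo(*p,101,13.7); print(state()[3]["force"])
E
```

```text
pos [570.9 218.4 112.9] phi 13.7 tilt 0.01 clk 10.08
az -0.01 tx 0.07 ty -0.04 tz 0.59
[ 0.43815847  0.60687521 -3.66321308]
```

Request:
apply_moves --pt "0.05 -0.04 0.2 0 0 0 -1" --pt "0 0 0.15 0 0 0 -1" --pt "0 0 0.1 0 0 0 -1" --pt "0 0 0 0 0 0 -1"

```text
clock: 10.42
tool_pos: [0.5694, 0.2197, 0.1036]
tcp_rot: [-1.941, -2.47, 0.0]
force: [0.6, 0.1, -3.2]
grip_width: 0.054
gripper_force: 29.9
```

Request:
apply_moves --pt "0 0 0.06 0 0 0 -1" --pt "0 0 0 0 0 0 -1"

```text
clock: 10.58
tool_pos: [0.5696, 0.2197, 0.1027]
tcp_rot: [1.941, 2.47, 0.0]
force: [0.2, 0.6, -3.6]
grip_width: 0.0542
gripper_force: 29.9
```

Request:
apply_moves --pt "0 0 0.06 0 0 0 -1" --pt "0 0 0 0 0 0 -1"

```text
clock: 10.75
tool_pos: [0.5699, 0.2197, 0.1019]
tcp_rot: [1.94, 2.47, 0.001]
force: [0.7, 0.3, -2.2]
grip_width: 0.054
gripper_force: 29.9
```

Beginning to touch down.

Request:
apply_moves --pt "0 0 0.06 0 0 0 -1" --pt "0 0 0 0 0 0 -1"

```text
clock: 10.92
tool_pos: [0.5701, 0.2198, 0.1017]
tcp_rot: [1.94, 2.47, 0.002]
force: [-1.7, -0.7, 4.3]
grip_width: 0.0538
gripper_force: 30.0
```

Request:
apply_moves --pt "0 0 0.04 0 0 0 -1" --pt "0 0 0 0 0 0 -1"

```text
clock: 11.08
tool_pos: [0.5704, 0.2199, 0.1016]
tcp_rot: [1.94, 2.469, 0.003]
force: [-2.3, 0.5, 7.1]
grip_width: 0.054
gripper_force: 30.0
```

Request:
apply_moves --pt "0 0 0 0 0 0 1" --pt "0 0 0 0 0 0 1" --pt "0 0 0 0 0 0 1" --pt "0 0 -0.2 0 0 0 1" --pt "0 0 -0.6 0 0 0 1"

```text
clock: 11.5
tool_pos: [0.5683, 0.2193, 0.1139]
tcp_rot: [-1.939, -2.468, 0.005]
force: [0.4, -0.7, 1.1]
grip_width: 0.0826
gripper_force: 0.0
```

Request:
apply_moves --pt "0 0 -1 0 0 0 1" --pt "0 0 -1 0 0 0 1" --pt "0 0 -1 0 0 0 1" --pt "0 0 -0.2 0 0 1 1" --pt "0 0 0 0 0 1 1"

```text
clock: 11.92
tool_pos: [0.571, 0.2199, 0.1821]
tcp_rot: [2.192, 2.247, 0.006]
force: [-0.2, -0.2, -1.0]
grip_width: 0.0925
gripper_force: 0.0
```

```bash
python3 - <<'E'
from h import *
todo(459.7,-138.2,65,0); 
from station import robot
W=cloud(robot.capture("side"));z=W[...,2]
t=(abs(z-.154)<.006)&(np.hypot(W[...,0]-.57,W[...,1]-.22)<.07); print(t.sum(),rect(W[t][:,:2]))
E
```

```text
pos [571.  219.9 182.1] phi 1.4 tilt 0.26 clk 11.92
az 0.24 tx -17.91 ty -5.57 tz 5.86
593 [567.2 218.7  75.3  55.7 -78.1]
```

Request:
apply_moves --pt "-0.5 -0.3 0 0 0 0.24 1" --pt "-1 -0.3 0 0 0 0 1" --pt "-1 -0.3 0 0 0 0 1" --pt "-1 -0.3 0 0 0 0 1" --pt "-1 -0.3 0 0 0 0 1"

```text
clock: 12.38
tool_pos: [0.539, 0.128, 0.1789]
tcp_rot: [-2.213, -2.229, 0.002]
force: [0.3, -0.2, 0.6]
grip_width: 0.0932
gripper_force: 0.0
```

Request:
apply_moves --pt "-1 -0.3 0 0 0 0 1" --pt "-1 -0.3 0 0 0 0 1" --pt "-1 -0.3 0 0 0 0 1" --pt "-1 -0.3 0 0 0 0 1" --pt "-1 -0.3 0 0 0 0 1"

```text
clock: 12.8
tool_pos: [0.5093, 0.0279, 0.179]
tcp_rot: [-2.213, -2.228, 0.002]
force: [-0.3, -0.6, 0.0]
grip_width: 0.0931
gripper_force: 0.0
```

Request:
apply_moves --pt "-1 -0.3 0 0 0 0 1" --pt "-1 -0.3 0 0 0 0 1" --pt "-1 -0.3 0 0 0 0 1" --pt "-1 -0.3 0 0 0 0 1" --pt "-1 -0.3 0 0 0 0 1"

```text
clock: 13.22
tool_pos: [0.4797, -0.072, 0.179]
tcp_rot: [-2.213, -2.228, 0.001]
force: [-0.8, -0.2, 0.1]
grip_width: 0.093
gripper_force: 0.0
```

Request:
apply_moves --pt "-1 -0.3 0.2 0 0 0 1" --pt "-1 -0.3 0.5 0 0 0 1" --pt "-1 -0.3 0.5 0 0 0 1" --pt "-0.41 0 0.4 0 0 0 1" --pt "0 0 0.2 0 0 0 1"

```text
clock: 13.63
tool_pos: [0.4623, -0.1405, 0.1422]
tcp_rot: [-2.217, -2.224, 0.001]
force: [0.8, -0.5, -0.7]
grip_width: 0.0932
gripper_force: 0.0
```

```bash
python3 - <<'E'
from h import *
todo(459.7,-138.2,65,0); 
E
```

```text
pos [ 462.3 -140.5  142.2] phi 0.2 tilt 0.10 clk 13.63
az 0.03 tx 0.12 ty -0.13 tz 3.86
```

Request:
apply_moves --pt "0.1 -0.1 0.4 0 0 0 1" --pt "0 0 1 0 0 0 1" --pt "0 0 1 0 0 0 1" --pt "0 0 0.9 0 0 0 1" --pt "0 0 0.5 0 0 0 1"

```text
clock: 14.05
tool_pos: [0.4604, -0.1351, 0.0655]
tcp_rot: [-2.212, -2.226, 0.001]
force: [-0.9, 0.7, -0.1]
grip_width: 0.0929
gripper_force: 0.0
```

Request:
apply_moves --pt "0 0 0 0 0 0 -1" --pt "0 0 0 0 0 0 -1" --pt "0 0 0 0 0 0 -1" --pt "0 0 0 0 0 0 -1" --pt "0 0 0 0 0 0 -1"

```text
clock: 14.47
tool_pos: [0.4622, -0.1375, 0.0684]
tcp_rot: [2.215, 2.225, 0.001]
force: [-0.5, 0.2, -0.7]
grip_width: 0.0639
gripper_force: 0.0
```

Request:
apply_moves --pt "0 0 0 0 0 0 -1" --pt "0 0 0 0 0 0 -1" --pt "0 0 0 0 0 0 -1" --pt "0 0 0 0 0 0 -1" --pt "0 0 0 0 0 0 -1"

```text
clock: 14.88
tool_pos: [0.4617, -0.1374, 0.068]
tcp_rot: [2.216, 2.226, 0.0]
force: [-2.7, 0.5, 5.4]
grip_width: 0.0541
gripper_force: 29.9
```

Request:
apply_moves --pt "0 0 -0.3 0 0 0 -1" --pt "0 0 -0.8 0 0 0 -1" --pt "0 0 -1 0 0 0 -1" --pt "0 0 -1 0 0 0 -1" --pt "0 0 -0.6 0 0 0 -1"

```text
clock: 15.3
tool_pos: [0.4616, -0.1372, 0.1429]
tcp_rot: [2.216, 2.226, 0.0]
force: [-0.0, 0.8, -5.0]
grip_width: 0.0536
gripper_force: 29.9
```

```bash
python3 - <<'E'
from h import *
p=shelf(32,18.5);todo(*p,180,13.7); 
E
```

```text
pos [ 461.6 -137.2  142.9] phi 0.2 tilt 0.03 clk 15.30
az -2.24 tx 12.33 ty 9.48 tz -1.86
```

Request:
apply_moves --pt "0 0 -0.5 0 0 -0.7 -1" --pt "0 0 -0.5 0 0 -1 -1" --pt "0.3 0.2 0 0 0 -0.54 -1" --pt "0.7 0.6 0 0 0 0 -1" --pt "1 0.8 0 0 0 0 -1"

```text
clock: 15.72
tool_pos: [0.4828, -0.0916, 0.1612]
tcp_rot: [-1.943, -2.468, 0.002]
force: [0.1, -0.9, -3.3]
grip_width: 0.0537
gripper_force: 29.9
```

Request:
apply_moves --pt "1 0.8 0 0 0 0 -1" --pt "1 0.8 0 0 0 0 -1" --pt "1 0.8 0 0 0 0 -1" --pt "1 0.8 0 0 0 0 -1" --pt "1 0.8 0 0 0 0 -1"

```text
clock: 16.13
tool_pos: [0.5371, 0.0265, 0.1608]
tcp_rot: [-1.94, -2.469, 0.002]
force: [0.1, -0.4, -3.7]
grip_width: 0.0538
gripper_force: 29.9
```

Request:
apply_moves --pt "1 0.8 0 0 0 0 -1" --pt "1 0.8 0 0 0 0 -1" --pt "1 0.8 0 0 0 0 -1" --pt "0.8 0.7 0 0 0 0 -1" --pt "0.5 0.5 0 0 0 0 -1"

```text
clock: 16.55
tool_pos: [0.5869, 0.1279, 0.1605]
tcp_rot: [-1.938, -2.47, 0.001]
force: [-0.1, -0.6, -3.7]
grip_width: 0.0538
gripper_force: 29.9
```

Request:
apply_moves --pt "0.3 0.2 0 0 0 0 -1" --pt "0.2 0.1 0 0 0 0 -1" --pt "0 0 0 0 0 0 -1" --pt "0 0 0 0 0 0 -1"

```text
clock: 16.88
tool_pos: [0.59, 0.1362, 0.1613]
tcp_rot: [-1.941, -2.47, 0.002]
force: [0.6, -0.0, -3.9]
grip_width: 0.0537
gripper_force: 29.9
```

```bash
python3 - <<'E'
from h import *
p=shelf(32,18.5);todo(*p,88,13.7); 
from station import robot
W=cloud(robot.capture("side"));z=W[...,2];P,M,f,o=state()
t=(abs(z-.154)<.006)&(np.hypot(W[...,0]-.57,W[...,1]-.22)<.07); print("tall",t.sum(),rect(W[t][:,:2]))
zl=P[2]/1000-.068+.112
t=(abs(z-zl)<.008)&(np.hypot(W[...,0]-P[0]/1000,W[...,1]-P[1]/1000)<.055); print("mid",t.sum(),rect(W[t][:,:2]))
W=cloud(robot.capture("top"));z=W[...,2]
t=(abs(z-.154)<.006)&(np.hypot(W[...,0]-.57,W[...,1]-.22)<.07); print("tall top",t.sum(),rect(W[t][:,:2]) if t.sum()>9 else '')
E
```

```text
pos [590.  136.2 161.3] phi 13.7 tilt 0.06 clk 16.88
az -0.00 tx 0.56 ty 0.00 tz 3.66
tall 412 [566.9 204.5  98.1  49.3 -75.9]
mid 699 [586.1 133.9  83.4  70.6  13.6]
tall top 19 [577.8 256.   20.    5.5   2.6]
```

Request:
apply_moves --pt "0.2 0 0 0 0 0 -1" --pt "0.2 0 0.3 0 0 0 -1" --pt "0.14 0 0.7 0 0 0 -1" --pt "0 0 0.8 0 0 0 -1" --pt "0 0 0.7 0 0 0 -1"

```text
clock: 17.4
tool_pos: [0.5875, 0.1477, 0.1105]
tcp_rot: [-1.941, -2.47, -0.0]
force: [-1.0, 0.1, -3.5]
grip_width: 0.0539
gripper_force: 29.9
```

Request:
apply_moves --pt "0 0 0.5 0 0 0 -1" --pt "0 0 0.3 0 0 0 -1" --pt "0 0 0.1 0 0 0 -1" --pt "0 0 0 0 0 0 -1" --pt "0 0 0 0 0 0 -1"

```text
clock: 17.82
tool_pos: [0.5885, 0.1475, 0.0941]
tcp_rot: [1.94, 2.47, 0.001]
force: [0.4, -0.0, -3.0]
grip_width: 0.0541
gripper_force: 29.9
```

Request:
apply_moves --pt "0 0 0.06 0 0 0 -1" --pt "0 0 0 0 0 0 -1"

```text
clock: 17.98
tool_pos: [0.5885, 0.1474, 0.0929]
tcp_rot: [1.94, 2.47, 0.001]
force: [-1.2, -0.4, -3.3]
grip_width: 0.0536
gripper_force: 29.9
```

Request:
apply_moves --pt "0 -0.03 0.1 0 0 0 -1" --pt "0 0 0.06 0 0 0 -1" --pt "0 0 0 0 0 0 -1"

```text
clock: 18.23
tool_pos: [0.5872, 0.1473, 0.0888]
tcp_rot: [-1.941, -2.47, 0.0]
force: [-0.4, -0.1, -3.7]
grip_width: 0.0536
gripper_force: 29.9
```

Request:
apply_moves --pt "0 0 0.06 0 0 0 -1" --pt "0 0 0 0 0 0 -1"

```text
clock: 18.4
tool_pos: [0.5875, 0.1473, 0.0881]
tcp_rot: [1.941, 2.47, 0.0]
force: [-0.4, -0.2, -1.2]
grip_width: 0.0535
gripper_force: 29.9
```

Request:
apply_moves --pt "0 0 0.06 0 0 0 -1" --pt "0 0 0 0 0 0 -1"

```text
clock: 18.57
tool_pos: [0.5875, 0.1473, 0.0881]
tcp_rot: [1.94, 2.47, 0.001]
force: [-3.0, -0.2, 5.5]
grip_width: 0.0537
gripper_force: 29.9
```

Request:
apply_moves --pt "0 0 0.05 0 0 0 -1" --pt "0 0 0 0 0 0 -1"

```text
clock: 18.73
tool_pos: [0.5875, 0.1473, 0.0881]
tcp_rot: [1.94, 2.47, 0.001]
force: [-5.6, -0.1, 12.0]
grip_width: 0.0535
gripper_force: 30.0
```

Request:
apply_moves --pt "0 0 0 0 0 0 1" --pt "0 0 0 0 0 0 1" --pt "0 0 0 0 0 0 1" --pt "0 0 -0.2 0 0 0 1" --pt "0 0 -0.6 0 0 0 1"

```text
clock: 19.15
tool_pos: [0.5862, 0.1472, 0.1001]
tcp_rot: [-1.939, -2.468, 0.004]
force: [0.2, -0.3, -0.5]
grip_width: 0.0823
gripper_force: 0.0
```

Request:
apply_moves --pt "0 0 -1 0 0 0 1" --pt "0 0 -1 0 0 0 1" --pt "0 0 -1 0 0 0 1" --pt "0 0 -0.2 0 0 1 1" --pt "0 0 0 0 0 1 1"

```text
clock: 19.57
tool_pos: [0.589, 0.1474, 0.1683]
tcp_rot: [2.192, 2.247, 0.005]
force: [0.7, -0.4, 0.4]
grip_width: 0.0928
gripper_force: 0.0
```

Request:
apply_moves --pt "0 0 0 0 0 1 1" --pt "0 0 0 0 0 1 1" --pt "0 0 0 0 0 1 1" --pt "0 0 0 0 0 0.5 1" --pt "0 0 0 0 0 0 1"

```text
clock: 19.98
tool_pos: [0.5876, 0.1472, 0.1658]
tcp_rot: [2.564, 1.815, 0.0]
force: [1.0, -0.6, -0.5]
grip_width: 0.0929
gripper_force: 0.0
```

```bash
python3 - <<'E'
from h import *
todo(646,-133.8,52,-19.3)
E
```

```text
pos [587.6 147.2 165.8] phi -19.4 tilt 0.02 clk 19.98
az -0.02 tx -12.30 ty 7.40 tz 5.69
```

Request:
apply_moves --pt "-0.5 0.3 0 0 0 0 1" --pt "-1 0.6 0 0 0 0 1" --pt "-1 0.6 0 0 0 0 1" --pt "-1 0.6 0 0 0 0 1" --pt "-1 0.6 0 0 0 0 1"

```text
clock: 20.4
tool_pos: [0.6089, 0.0427, 0.1657]
tcp_rot: [2.56, 1.82, -0.0]
force: [0.3, 0.2, -0.2]
grip_width: 0.0928
gripper_force: 0.0
```

Request:
apply_moves --pt "-1 0.6 0 0 0 0 1" --pt "-1 0.6 0 0 0 0 1" --pt "-1 0.6 0 0 0 0 1" --pt "-1 0.6 0 0 0 0 1" --pt "-1 0.6 0 0 0 0 1"

```text
clock: 20.82
tool_pos: [0.6322, -0.0719, 0.1657]
tcp_rot: [2.561, 1.819, -0.0]
force: [0.0, -0.2, -0.7]
grip_width: 0.0932
gripper_force: 0.0
```

Request:
apply_moves --pt "-1 0.6 0 0 0 0 1" --pt "-1 0.6 0.3 0 0 0 1" --pt "-0.5 0.3 0.7 0 0 0 1" --pt "-0.3 0.2 0.6 0 0 0 1" --pt "0 0 0.3 0 0 0 1"

```text
clock: 21.23
tool_pos: [0.6444, -0.1349, 0.1245]
tcp_rot: [-2.561, -1.814, 0.004]
force: [-0.7, 0.1, -1.2]
grip_width: 0.0933
gripper_force: 0.0
```

```bash
python3 - <<'E'
from h import *
todo(646,-133.8,52,-19.3)
E
```

```text
pos [ 644.4 -134.9  124.5] phi -19.4 tilt 0.23 clk 21.23
az -0.01 tx 0.08 ty 0.06 tz 3.62
```

Request:
apply_moves --pt "0.03 0.05 0.5 0 0 0 1" --pt "0 0 0.9 0 0 0 1" --pt "0 0 0.9 0 0 0 1" --pt "0 0 0.7 0 0 0 1" --pt "0 0 0.5 0 0 0 1"

```text
clock: 21.65
tool_pos: [0.6458, -0.1314, 0.0554]
tcp_rot: [-2.558, -1.819, 0.002]
force: [0.2, -0.4, -0.4]
grip_width: 0.0933
gripper_force: 0.0
```

Request:
apply_moves --pt "0 0 0 0 0 0 -1" --pt "0 0 0 0 0 0 -1" --pt "0 0 0 0 0 0 -1" --pt "0 0 0 0 0 0 -1" --pt "0 0 0 0 0 0 -1"

```text
clock: 22.07
tool_pos: [0.6476, -0.1337, 0.0588]
tcp_rot: [2.561, 1.817, 0.002]
force: [0.6, -0.7, -0.3]
grip_width: 0.0644
gripper_force: 0.0
```

Request:
apply_moves --pt "0 0 0 0 0 0 -1" --pt "0 0 0 0 0 0 -1" --pt "0 0 0 0 0 0 -1" --pt "0 0 0 0 0 0 -1" --pt "0 0 0 0 0 0 -1"

```text
clock: 22.48
tool_pos: [0.6474, -0.1338, 0.0583]
tcp_rot: [2.562, 1.817, 0.001]
force: [0.6, -0.5, 3.8]
grip_width: 0.0533
gripper_force: 30.0
```

Request:
apply_moves --pt "0 0 -0.3 0 0 0 -1" --pt "0 0 -0.8 0 0 0 -1" --pt "0 0 -1 0 0 0 -1" --pt "0 0 -1 0 0 0 -1" --pt "0 0 -1 0 0 0 -1"

```text
clock: 22.9
tool_pos: [0.6456, -0.1332, 0.1391]
tcp_rot: [-2.56, -1.816, 0.003]
force: [0.6, -0.7, -4.4]
grip_width: 0.0536
gripper_force: 30.0
```

Request:
apply_moves --pt "0 0 -0.6 0 0 -1 -1" --pt "0 0 0 0 0 -1 -1" --pt "0 0 0 0 0 -1 -1" --pt "0 0 0 0 0 -1 -1" --pt "0 0 0 0 0 -1 -1"

```text
clock: 23.32
tool_pos: [0.6458, -0.1332, 0.1505]
tcp_rot: [-1.997, -2.422, 0.002]
force: [-0.2, -0.3, -3.7]
grip_width: 0.0533
gripper_force: 30.0
```

```bash
python3 - <<'E'
from h import *
p=shelf(32,-56);todo(*p,120,13.7); 
E
```

```text
pos [ 645.8 -133.2  150.5] phi 11.0 tilt 0.18 clk 23.32
az -0.45 tx 10.59 ty 0.49 tz 1.53
```

Request:
apply_moves --pt "0.2 0 0 0 0 -0.45 -1" --pt "0.6 0.05 0 0 0 0 -1" --pt "1 0.05 0 0 0 0 -1" --pt "1 0.05 0 0 0 0 -1" --pt "1 0.05 0 0 0 0 -1"

```text
clock: 23.73
tool_pos: [0.6321, -0.0571, 0.1507]
tcp_rot: [-1.949, -2.461, 0.001]
force: [0.4, 1.2, -3.6]
grip_width: 0.0534
gripper_force: 30.0
```

Request:
apply_moves --pt "1 0.05 0 0 0 0 -1" --pt "1 0.05 0 0 0 0 -1" --pt "1 0.05 0 0 0 0 -1" --pt "1 0.05 0 0 0 0 -1" --pt "1 0.05 0 0 0 0 -1"

```text
clock: 24.15
tool_pos: [0.6137, 0.0416, 0.1509]
tcp_rot: [-1.948, -2.462, 0.001]
force: [-0.3, 0.3, -4.5]
grip_width: 0.0534
gripper_force: 30.0
```

Request:
apply_moves --pt "0.7 0.05 0 0 0 0 -1" --pt "0.4 0 0 0 0 0 -1" --pt "0.2 0 0 0 0 0 -1" --pt "0 0 0 0 0 0 -1" --pt "0 0 0 0 0 0 -1"

```text
clock: 24.57
tool_pos: [0.6101, 0.0647, 0.1516]
tcp_rot: [1.948, 2.465, -0.001]
force: [0.6, 0.9, -3.7]
grip_width: 0.0534
gripper_force: 30.0
```

```bash
python3 - <<'E'
from h import *
p=shelf(32,-56);todo(*p,78,13.7)
from station import robot
W=cloud(robot.capture("side"));z=W[...,2];P,M,f,o=state()
for h,(x,y),n in ((.154,(.570,.220),"tall"),(.132,(.5875,.1473),"mid"),(P[2]/1000+.032,P[:2]/1000,"short")):
  t=(abs(z-h)<.006)&(np.hypot(W[...,0]-x,W[...,1]-y)<.055); print(n,t.sum(),rect(W[t][:,:2])-[x*1000,y*1000,0,0,0])
E
```

```text
pos [610.1  64.7 151.6] phi 13.4 tilt 0.03 clk 24.57
az -0.05 tx 0.55 ty -0.13 tz 3.68
tall 508 [ -4.   -0.7  74.2  54.  -79. ]
mid 618 [ -5.7   3.9  83.1  58.  -76.3]
short 633 [-2.8130163  -1.27577177 83.5        70.6        11.9       ]
```

Request:
apply_moves --pt "0.2 -0.06 0 0 0 -0.05 -1" --pt "0.2 -0.05 0.3 0 0 0 -1" --pt "0.13 0 0.7 0 0 0 -1" --pt "0 0 0.8 0 0 0 -1" --pt "0 0 0.7 0 0 0 -1"

```text
clock: 25.03
tool_pos: [0.605, 0.0751, 0.1006]
tcp_rot: [-1.941, -2.47, 0.0]
force: [1.0, 0.5, -3.7]
grip_width: 0.0532
gripper_force: 30.0
```

Request:
apply_moves --pt "0 0 0.4 0 0 0 -1" --pt "0 0 0.3 0 0 0 -1" --pt "0 0 0.2 0 0 0 -1" --pt "0 0 0 0 0 0 -1" --pt "0 0 0 0 0 0 -1"

```text
clock: 25.45
tool_pos: [0.6057, 0.075, 0.084]
tcp_rot: [1.941, 2.47, 0.001]
force: [-0.1, -0.4, -3.9]
grip_width: 0.0534
gripper_force: 30.0
```

Request:
apply_moves --pt "0 0 0.06 0 0 0 -1" --pt "0 0 0.06 0 0 0 -1" --pt "0 0 0 0 0 0 -1"

```text
clock: 25.7
tool_pos: [0.6056, 0.0751, 0.0816]
tcp_rot: [1.94, 2.47, 0.001]
force: [0.6, -0.0, -4.0]
grip_width: 0.0528
gripper_force: 30.0
```

Request:
apply_moves --pt "0 0 0.06 0 0 0 -1" --pt "0 0 0 0 0 0 -1"

```text
clock: 25.87
tool_pos: [0.6054, 0.0751, 0.08]
tcp_rot: [1.941, 2.47, 0.0]
force: [-0.4, 0.5, -3.2]
grip_width: 0.0534
gripper_force: 30.0
```

Request:
apply_moves --pt "0 0 0.05 0 0 0 -1" --pt "0 0 0 0 0 0 -1"

```text
clock: 26.03
tool_pos: [0.6053, 0.0751, 0.0789]
tcp_rot: [-1.941, -2.47, 0.0]
force: [0.2, -0.1, -4.2]
grip_width: 0.0534
gripper_force: 30.0
```

Request:
apply_moves --pt "0 0 0.05 0 0 0 -1" --pt "0 0 0 0 0 0 -1"

```text
clock: 26.2
tool_pos: [0.6055, 0.075, 0.0784]
tcp_rot: [1.941, 2.47, 0.0]
force: [-0.7, -0.3, -1.2]
grip_width: 0.0533
gripper_force: 30.0
```

Request:
apply_moves --pt "0 0 0.05 0 0 0 -1" --pt "0 0 0 0 0 0 -1"

```text
clock: 26.37
tool_pos: [0.6056, 0.0751, 0.0783]
tcp_rot: [1.94, 2.47, 0.001]
force: [-2.2, 0.2, 4.0]
grip_width: 0.0533
gripper_force: 30.0
```

Request:
apply_moves --pt "0 0 0.05 0 0 0 -1" --pt "0 0 0 0 0 0 -1"

```text
clock: 26.53
tool_pos: [0.6057, 0.0751, 0.0782]
tcp_rot: [1.94, 2.47, 0.001]
force: [-4.0, -0.7, 9.6]
grip_width: 0.0534
gripper_force: 30.0
```

Request:
apply_moves --pt "0 0 0 0 0 0 1" --pt "0 0 0 0 0 0 1" --pt "0 0 0 0 0 0 1" --pt "0 0 -0.2 0 0 0 1" --pt "0 0 -0.6 0 0 0 1"

```text
clock: 26.95
tool_pos: [0.6041, 0.0751, 0.0905]
tcp_rot: [-1.939, -2.468, 0.003]
force: [0.3, 0.1, 0.1]
grip_width: 0.0823
gripper_force: 0.0
```

Request:
apply_moves --pt "0 0 -1 0 0 0 1" --pt "0 0 -1 0 0 0 1" --pt "0 0 -1 0 0 0 1" --pt "0 0 -1 0 0 -1 1" --pt "0 0 -0.8 0 0 -1 1"

```text
clock: 27.37
tool_pos: [0.6059, 0.0751, 0.1899]
tcp_rot: [1.665, 2.662, 0.001]
force: [1.1, 0.1, 1.1]
grip_width: 0.0927
gripper_force: 0.0
```

Request:
apply_moves --pt "0 0 0 0 0 -1 1" --pt "0 0 0 0 0 -1 1" --pt "0 0 0 0 0 -1 1" --pt "0 0 0 0 0 -1 1" --pt "0 0 0 0 0 -1 1"

```text
clock: 27.78
tool_pos: [0.6055, 0.075, 0.1882]
tcp_rot: [0.919, 3.004, 0.0]
force: [0.1, -0.3, 0.2]
grip_width: 0.0931
gripper_force: 0.0
```

Request:
apply_moves --pt "0 0 0 0 0 -1 1" --pt "0 0 0 0 0 -1 1" --pt "0 0 0 0 0 -1 1" --pt "0 0 0 0 0 -1 1" --pt "0 0 0 0 0 0 1"

```text
clock: 28.2
tool_pos: [0.6055, 0.075, 0.1882]
tcp_rot: [0.277, 3.129, 0.0]
force: [-0.4, -0.5, 0.2]
grip_width: 0.093
gripper_force: 0.0
```

```bash
python3 - <<'E'
from h import *
todo(429,-304.5,105,80.1)
E
```

```text
pos [605.5  75.  188.2] phi 79.9 tilt 0.01 clk 28.20
az -0.03 tx 5.43 ty -20.21 tz 4.16
```

Request:
apply_moves --pt "0.2 -0.6 0 0 0 0 1" --pt "0.27 -1 0 0 0 0 1" --pt "0.27 -1 0 0 0 0 1" --pt "0.27 -1 0 0 0 0 1" --pt "0.27 -1 0 0 0 0 1"

```text
clock: 28.62
tool_pos: [0.5627, -0.0122, 0.1881]
tcp_rot: [-0.287, -3.128, 0.001]
force: [-0.2, -0.7, -0.6]
grip_width: 0.0932
gripper_force: 0.0
```

Request:
apply_moves --pt "0.27 -1 0 0 0 0 1" --pt "0.27 -1 0 0 0 0 1" --pt "0.27 -1 0 0 0 0 1" --pt "0.27 -1 0 0 0 0 1" --pt "0.27 -1 0 0 0 0 1"

```text
clock: 29.03
tool_pos: [0.5181, -0.1059, 0.1882]
tcp_rot: [-0.288, -3.128, 0.001]
force: [-0.2, -0.4, 1.1]
grip_width: 0.0931
gripper_force: 0.0
```

```bash
python3 - <<'E'
from h import *
from station import robot
c=robot.capture("side"); W=cloud(c); z=W[...,2]; cv2.imwrite('pics/s3.png',c["frame"][:,:,::-1])
T=cloud(robot.capture("top"))
for h,(x,y),n,r in ((.154,(.570,.220),"tall",.055),(.132,(.5875,.1473),"mid",.055),(.11,(.6055,.075),"short",.055),(.14,(.429,-.3045),"panel",.07)):
  for V in (W,T):
    t=(abs(V[...,2]-h)<.005)&(np.hypot(V[...,0]-x,V[...,1]-y)<r); q=rect(V[t][:,:2]) if t.sum()>50 else None
    if q is not None:
      a=np.radians(TH);d=q[:2]-SC
      print(n,t.sum(),q,"shelf",(d[0]*np.cos(a)+d[1]*np.sin(a)).round(1),(-d[0]*np.sin(a)+d[1]*np.cos(a)).round(1))
E
```

```text
tall 567 [566.8 218.1  72.   55.5 -75.9] shelf 28.8 92.3
tall 716 [570.3 219.7  70.1  53.8 -76.8] shelf 32.6 93.0
mid 521 [580.7 149.3  82.8  54.3 -80.8] shelf 26.0 22.2
mid 710 [585.3 150.2  77.2  54.4 -76.2] shelf 30.7 22.0
short 296 [595.7  78.1  83.   45.7 -73. ] shelf 23.7 -50.6
short 667 [603.9  78.2  76.   53.6 -76.8] shelf 31.7 -52.4
panel 335 [ 428.1 -305.1   89.9    9.    -9.9] shelf -229.9 -383.2
panel 144 [ 430.4 -303.7   87.4    9.    -9.7] shelf -227.3 -382.3
```

View pics/s3.png

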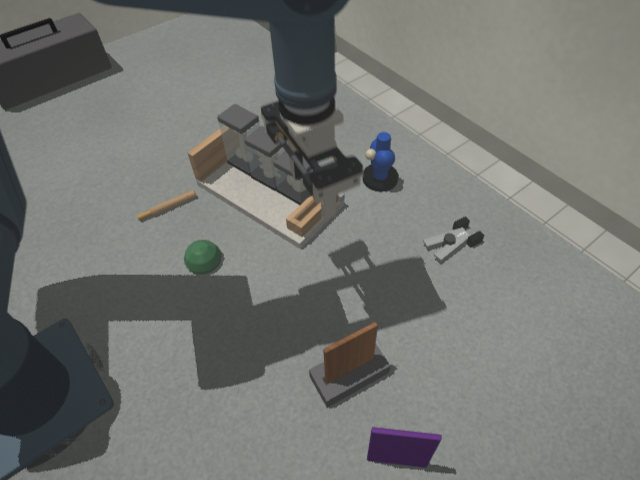

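The side view shows all three pots standing in order along the rail (lids near (238,117), (262,142), (285,160)), with the panel still in its holder at (350,352).

Request:
apply_moves --pt "0.27 -1 0 0 0 0 1" --pt "0.27 -1 0 0 0 0 1" --pt "0.27 -1 0 0 0 0 1" --pt "0.27 -1 0 0 0 0 1" --pt "0.27 -1 0 0 0 0 1"

```text
clock: 29.55
tool_pos: [0.4744, -0.1983, 0.1882]
tcp_rot: [0.286, 3.128, 0.0]
force: [0.4, -0.7, -0.8]
grip_width: 0.093
gripper_force: 0.0
```

Request:
apply_moves --pt "0.27 -1 0 0 0 0 1" --pt "0.27 -1 0 0 0 0 1" --pt "0.27 -1 0 0 0 0 1" --pt "0.27 -1 0 0 0 0 1" --pt "0.27 -0.7 0 0 0 0 1"

```text
clock: 29.97
tool_pos: [0.4309, -0.2868, 0.1881]
tcp_rot: [0.287, 3.128, -0.001]
force: [-0.2, 0.7, 0.5]
grip_width: 0.0932
gripper_force: 0.0
```

Request:
apply_moves --pt "0 -0.3 0 0 0 0 1" --pt "0 0 0 0 0 0 1" --pt "0 0 0 0 0 0 1"

```text
clock: 30.22
tool_pos: [0.4306, -0.2911, 0.188]
tcp_rot: [0.285, 3.128, 0.001]
force: [-0.1, 0.0, 0.3]
grip_width: 0.0931
gripper_force: 0.0
```

```bash
python3 - <<'E'
from h import *
todo(429.2,-304.4,105,80.1)
E
```

```text
pos [ 430.6 -291.1  188. ] phi 79.6 tilt 0.04 clk 30.22
az -0.08 tx -0.05 ty -0.67 tz 4.15
```

Request:
apply_moves --pt "-0.05 -0.4 0 0 0 -0.08 1" --pt "0 -0.27 0 0 0 0 0.2" --pt "0 0 0.6 0 0 0 0.2" --pt "0 0 1 0 0 0 0" --pt "0 0 1 0 0 0 0"

```text
clock: 30.63
tool_pos: [0.4298, -0.3055, 0.1362]
tcp_rot: [0.268, 3.128, -0.003]
force: [0.1, 0.1, -0.3]
grip_width: 0.0708
gripper_force: 0.0
```

Request:
apply_moves --pt "0 0 1 0 0 0 0" --pt "0 0 0.55 0 0 0 0" --pt "0 0 0 0 0 0 0" --pt "0 0 0 0 0 0 -1" --pt "0 0 0 0 0 0 -1"

```text
clock: 31.05
tool_pos: [0.4297, -0.3054, 0.1059]
tcp_rot: [0.269, 3.129, -0.002]
force: [0.3, -0.6, 0.0]
grip_width: 0.038
gripper_force: 0.0
```

```bash
python3 - <<'E'
from h import *
todo(429.2,-304.4,105,80.1)
E
```

```text
pos [ 429.7 -305.4  105.9] phi 80.2 tilt 0.08 clk 31.05
az 0.01 tx 0.03 ty 0.05 tz 0.05
```

Request:
apply_moves --pt "0 0.04 0 0 0 0 -1" --pt "0 0 0 0 0 0 -1" --pt "0 0 0 0 0 0 -1" --pt "0 0 0 0 0 0 -1" --pt "0 0 0 0 0 0 -1"

```text
clock: 31.47
tool_pos: [0.4293, -0.3043, 0.1055]
tcp_rot: [0.269, 3.129, -0.001]
force: [-0.8, -0.1, 1.8]
grip_width: 0.0073
gripper_force: 30.0
```

Request:
apply_moves --pt "0 0 0 0 0 0 -1" --pt "0 0 0 0 0 0 -1" --pt "0 0 0 0 0 0 -1" --pt "0 0 0 0 0 0 -1"

```text
clock: 31.8
tool_pos: [0.4293, -0.3043, 0.1055]
tcp_rot: [0.269, 3.13, -0.001]
force: [-0.0, 0.6, 4.5]
grip_width: 0.0075
gripper_force: 30.0
```

Request:
apply_moves --pt "0 0 -0.3 0 0 0 -1" --pt "0 0 -0.6 0 0 0 -1" --pt "0 0 -0.9 0 0 0 -1" --pt "0 0 -1 0 0 0 -1" --pt "0 0 -0.9 0 0 0 -1"

```text
clock: 32.22
tool_pos: [0.4288, -0.3037, 0.1796]
tcp_rot: [-0.269, -3.129, -0.001]
force: [-0.0, -0.2, -0.6]
grip_width: 0.0076
gripper_force: 30.0
```

Request:
apply_moves --pt "0 0 -0.7 0 0 -0.7 -1" --pt "0 0 -0.2 0 0 -1 -1" --pt "0 0 0 0 0 -1 -1" --pt "0 0 0 0 0 -0.8 -1" --pt "0 0 0 0 0 -0.4 -1"

```text
clock: 32.63
tool_pos: [0.4289, -0.3038, 0.197]
tcp_rot: [0.378, -3.118, -0.001]
force: [-0.3, 0.5, -1.9]
grip_width: 0.0075
gripper_force: 30.0
```

```bash
python3 - <<'E'
from h import *
from station import robot
todo(590,1.2,190,103.7)
P=state()[0]; print(P[2]-105.5+140)
for n in("side","top"):
  V=cloud(robot.capture(n)); t=(abs(V[...,2]-(P[2]+34.5)/1000)<.006)&(np.hypot(V[...,0]-P[0]/1000,V[...,1]-P[1]/1000)<.07); print(n,t.sum(),rect(V[t][:,:2]) if t.sum()>30 else '')
E
```

```text
pos [ 428.9 -303.8  197. ] phi 103.8 tilt 0.05 clk 32.63
az 0.02 tx -11.44 ty 12.91 tz 0.35
231.46076618347755
side 296 [ 411.8 -315.4   45.    39.1   38. ]
top 35 [ 466.3 -294.3   15.6    8.3   13.5]
```

Request:
apply_moves --pt "-0.4 0.45 0 0 0 0 -1" --pt "-0.88 1 0 0 0 0 -1" --pt "-0.88 1 0 0 0 0 -1" --pt "-0.88 1 0 0 0 0 -1" --pt "-0.88 1 0 0 0 0 -1"

```text
clock: 33.15
tool_pos: [0.4849, -0.1972, 0.1969]
tcp_rot: [0.368, -3.12, -0.001]
force: [-0.2, 0.6, -1.8]
grip_width: 0.0076
gripper_force: 30.0
```

Request:
apply_moves --pt "-0.88 1 0 0 0 0 -1" --pt "-0.88 1 0 0 0 0 -1" --pt "-0.88 1 0 0 0 0 -1" --pt "-0.88 1 0 0 0 0 -1" --pt "-0.88 1 0 0 0 0 -1"

```text
clock: 33.57
tool_pos: [0.5468, -0.079, 0.1969]
tcp_rot: [0.369, -3.119, -0.001]
force: [-0.6, -0.6, -0.7]
grip_width: 0.0071
gripper_force: 30.0
```

Request:
apply_moves --pt "-0.88 1 0 0 0 0 -1" --pt "-0.88 1 0 0 0 0 -1" --pt "-0.6 0.7 0 0 0 0 -1" --pt "-0.4 0.45 0 0 0 0 -1" --pt "-0.2 0.2 0 0 0 0 -1"

```text
clock: 33.98
tool_pos: [0.5885, -0.0, 0.1967]
tcp_rot: [0.373, -3.119, -0.001]
force: [-0.1, -0.2, -0.8]
grip_width: 0.0076
gripper_force: 30.0
```

Request:
apply_moves --pt "0 0 0 0 0 0 -1" --pt "0 0 0 0 0 0 -1" --pt "0 0 0 0 0 0 -1"

```text
clock: 34.23
tool_pos: [0.5879, -0.0032, 0.197]
tcp_rot: [0.369, -3.119, 0.001]
force: [-0.9, -0.3, -1.5]
grip_width: 0.0076
gripper_force: 30.0
```

```bash
python3 - <<'E'
from h import *
from station import robot
todo(590,1.2,125.5,103.7)
P=state()[0]
c=robot.capture("side"); cv2.imwrite('pics/s4.png',cv2.resize(c["frame"][60:300,160:480,::-1],None,fx=2.5,fy=2.5))
V=cloud(c); z=V[...,2]; hsv=cv2.cvtColor(c["frame"],cv2.COLOR_RGB2HSV)
m=(hsv[...,0]<20)&(hsv[...,1]>100)&(np.hypot(V[...,0]-P[0]/1000,V[...,1]-P[1]/1000)<.07)
for lo in np.arange(.085,.225,.02):
  t=m&(z>lo)&(z<lo+.02)
  if t.sum()>30: print(round(lo,3),t.sum(),rect(V[t][:,:2]))
E
```

```text
pos [587.9  -3.2 197. ] phi 103.5 tilt 0.04 clk 34.23
az -0.03 tx -0.15 ty 0.19 tz 3.57
```

View pics/s4.png

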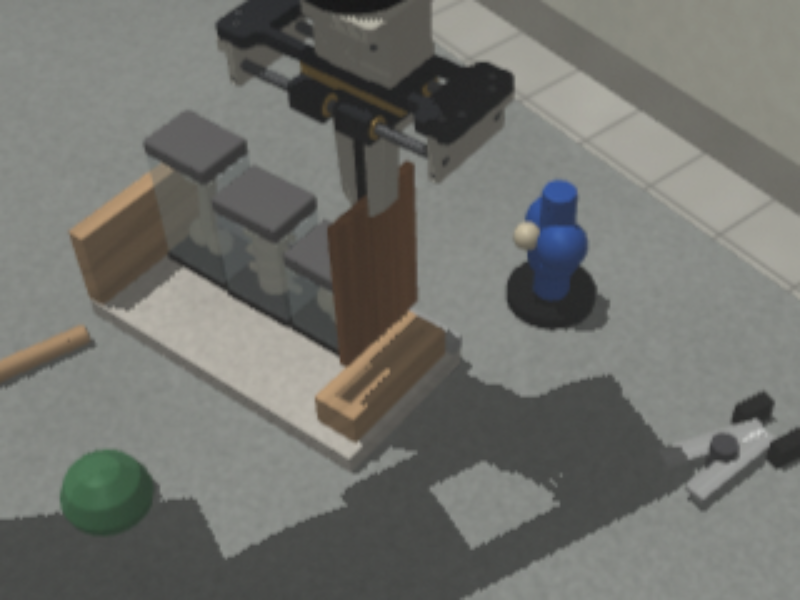

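The crop shows the panel upright over the slot block (panel centre (375,270), slot (360,385)), and the pots standing tidily in the row. Now I measure the panel against the slot.

```bash
python3 - <<'E'
from h import *
from station import robot
P=state()[0]; print(P)
a=np.radians(TH); X=np.array([np.cos(a),np.sin(a)]); Y=np.array([-X[1],X[0]])
c=robot.capture("side"); V=cloud(c); z=V[...,2]; hsv=cv2.cvtColor(c["frame"],cv2.COLOR_RGB2HSV)
D=V[...,:2]*1000-P[:2]; u=D@X; v=D@Y
m=(hsv[...,0]<20)&(hsv[...,1]>70)&(abs(u)<70)&(abs(v)<30)
for lo in np.arange(.085,.225,.02):
  t=m&(z>lo)&(z<lo+.02)
  if t.sum()>30: print("panel",round(lo,3),t.sum(),"u",np.percentile(u[t],[1,99]).round(1),"v",np.percentile(v[t],[3,50,97]).round(1), "slope deg",np.degrees(np.polyfit(u[t],v[t],1)[0]).round(2))
# slot opening: block top pixels missing inside, top0 & side0, in shelf frame
for n in("top","side"):
  c=pickle.load(open(f'pics/{n}0.pkl','rb')); V=cloud(c); D=V[...,:2]*1000-shelf(0,-124); u=D@X; v=D@Y
  t=(V[...,2]>.046)&(V[...,2]<.055)&(abs(u)<75)&(abs(v)<35)
  A=t&(v>0); B=t&(v<0)
  print(n,"u",np.percentile(u[t],[1,99]).round(1),"v",np.percentile(v[t],[1,99]).round(1),"slot edges",np.percentile(v[t&(abs(u)<35)&(v<0)],99).round(1),np.percentile(v[t&(abs(u)<35)&(v>0)],1).round(1))
E
```

```text
[587.97328306  -3.3623121  197.06888981]
panel 0.085 139 u [-47.6  35.4] v [-5.  -3.6 -0.1] slope deg -0.69
panel 0.105 231 u [-47.4  38.2] v [-5.  -3.6  0.2] slope deg -0.77
panel 0.125 244 u [-46.8  37.2] v [-5.3 -3.6 -0. ] slope deg -0.94
panel 0.145 257 u [-47.2  38.9] v [-5.1 -3.8  0.2] slope deg -0.84
panel 0.165 267 u [-47.   40.1] v [-5.1 -3.7 -0.5] slope deg -0.8
panel 0.185 284 u [-47.3  39.6] v [-5.3 -3.7 -0.3] slope deg -0.65
panel 0.205 232 u [-47.3  37.9] v [-5.2 -3.7  0. ] slope deg -0.86
panel 0.225 130 u [-47.   38.9] v [-5.  -1.8  3. ] slope deg -0.65
top u [-57.6  60.5] v [-19.5  19.9] slot edges -5.5 5.8
side u [-61.5  58. ] v [-20.7  20.3] slot edges -6.6 4.8
```

Request:
apply_moves --pt "-0.18 0.18 0 0 0 -0.07 -1" --pt "0 0 0.4 0 0 0 -1" --pt "0 0 0.6 0 0 0 -1" --pt "0 0 0.4 0 0 0 -1" --pt "0 0 0.2 0 0 0 -1"

```text
clock: 34.75
tool_pos: [0.59, 0.0021, 0.1632]
tcp_rot: [0.382, -3.116, -0.001]
force: [-0.2, -0.8, -1.5]
grip_width: 0.0076
gripper_force: 30.0
```

Request:
apply_moves --pt "0 0 0 0 0 0 -1" --pt "0 0 0 0 0 0 -1"

```text
clock: 34.92
tool_pos: [0.5909, 0.002, 0.1648]
tcp_rot: [0.382, -3.118, -0.0]
force: [0.6, -0.1, 0.3]
grip_width: 0.0077
gripper_force: 30.0
```

```bash
python3 - <<'E'
from h import *
todo(590.65,0.86,125.5,103.9)
E
```

```text
pos [590.9   2.  164.8] phi 104.0 tilt 0.03 clk 34.92
az 0.01 tx 0.03 ty -0.05 tz 1.96
```

Request:
apply_moves --pt "0.02 -0.05 0.2 0 0 0 -1" --pt "0 0 0.2 0 0 0 -1" --pt "0 0 0.1 0 0 0 -1" --pt "0 0 0.1 0 0 0 -1" --pt "0 0 0 0 0 0 -1"

```text
clock: 35.33
tool_pos: [0.5906, 0.001, 0.1526]
tcp_rot: [0.382, -3.118, -0.0]
force: [0.2, 1.1, -0.3]
grip_width: 0.0073
gripper_force: 30.0
```

Request:
apply_moves --pt "0 0 0.1 0 0 0 -1" --pt "0 0 0.1 0 0 0 -1" --pt "0 0 0 0 0 0 -1"

```text
clock: 35.58
tool_pos: [0.5906, 0.001, 0.1486]
tcp_rot: [0.383, -3.118, -0.0]
force: [-0.6, -0.4, -1.5]
grip_width: 0.0072
gripper_force: 30.0
```

Foot is inside the mouth at about z = 43 mm with no force; continuing down.

Request:
apply_moves --pt "0 0 0.15 0 0 0 -1" --pt "0 0 0.15 0 0 0 -1" --pt "0 0 0 0 0 0 -1"

```text
clock: 35.83
tool_pos: [0.5904, 0.001, 0.1422]
tcp_rot: [0.382, -3.117, -0.001]
force: [-0.8, -0.4, -1.2]
grip_width: 0.0079
gripper_force: 30.0
```

Request:
apply_moves --pt "0 0 0.15 0 0 0 -1" --pt "0 0 0.15 0 0 0 -1" --pt "0 0 0 0 0 0 -1"

```text
clock: 36.08
tool_pos: [0.5904, 0.001, 0.1362]
tcp_rot: [0.383, -3.117, -0.001]
force: [0.5, -1.0, -1.2]
grip_width: 0.008
gripper_force: 30.0
```

Request:
apply_moves --pt "0 0 0.15 0 0 0 -1" --pt "0 0 0.1 0 0 0 -1" --pt "0 0 0 0 0 0 -1"

```text
clock: 36.33
tool_pos: [0.5905, 0.001, 0.1315]
tcp_rot: [0.383, -3.117, -0.0]
force: [-0.0, -0.4, -0.6]
grip_width: 0.0079
gripper_force: 30.0
```

Request:
apply_moves --pt "0 0 0.1 0 0 0 -1" --pt "0 0 0.1 0 0 0 -1" --pt "0 0 0 0 0 0 -1"

```text
clock: 36.58
tool_pos: [0.5906, 0.001, 0.1276]
tcp_rot: [0.382, -3.118, -0.0]
force: [0.1, -0.9, 0.6]
grip_width: 0.0077
gripper_force: 30.0
```

Request:
apply_moves --pt "0 0 0.07 0 0 0 -1" --pt "0 0 0 0 0 0 -1"

```text
clock: 36.75
tool_pos: [0.5908, 0.001, 0.1265]
tcp_rot: [0.383, -3.118, -0.0]
force: [-0.6, -0.1, -1.1]
grip_width: 0.0076
gripper_force: 30.0
```

Request:
apply_moves --pt "0 0 0.07 0 0 0 -1" --pt "0 0 0 0 0 0 -1"

```text
clock: 36.92
tool_pos: [0.5911, 0.0009, 0.1255]
tcp_rot: [-0.383, 3.118, -0.0]
force: [-1.5, 0.5, 1.7]
grip_width: 0.0075
gripper_force: 30.0
```

Request:
apply_moves --pt "0 0 0 0 0 0 -0.4" --pt "0 0 0 0 0 0 -0.4" --pt "0 0 0 0 0 0 -0.4" --pt "0 0 0 0 0 0 -0.4" --pt "0 0 -0.2 0 0 0 -0.4"

```text
clock: 37.33
tool_pos: [0.5903, 0.0011, 0.1286]
tcp_rot: [0.382, -3.117, -0.001]
force: [-1.1, 0.8, -0.3]
grip_width: 0.0276
gripper_force: 0.0
```

Request:
apply_moves --pt "0 0 -0.5 0 0 0 -0.4" --pt "0 0 -0.8 0 0 0 -0.4" --pt "0 0 -1 0 0 0 -0.4" --pt "0 0 -1 0 0 0 -0.4" --pt "0 0 -1 0 0 0 -0.4"

```text
clock: 37.75
tool_pos: [0.5909, 0.0009, 0.2172]
tcp_rot: [-0.382, 3.117, -0.0]
force: [0.6, -0.1, 0.6]
grip_width: 0.0278
gripper_force: 0.0
```

Request:
apply_moves --pt "1 -1 0 0 0 0 -0.4" --pt "1 -1 0 0 0 0 -0.4" --pt "1 -1 0 0 0 0 -0.4" --pt "1 -1 0 0 0 0 -0.4" --pt "1 -1 0 0 0 0 -0.4"

```text
clock: 38.17
tool_pos: [0.5175, -0.1212, 0.2164]
tcp_rot: [-0.383, 3.117, -0.001]
force: [0.5, -0.4, -0.3]
grip_width: 0.0278
gripper_force: 0.0
```

Request:
apply_moves --pt "1 -1 0 0 0 0 -0.4" --pt "1 -1 0 0 0 0 -0.4" --pt "1 -1 0 0 0 0 -0.4" --pt "1 -1 0 0 0 0 -0.4" --pt "0 0 0 0 0 0 -0.4"

```text
clock: 38.58
tool_pos: [0.4578, -0.2212, 0.2163]
tcp_rot: [0.377, -3.118, 0.004]
force: [-0.7, -0.2, -0.1]
grip_width: 0.0281
gripper_force: 0.0
```

```bash
python3 - <<'E'
from h import *
from station import robot
a=np.radians(TH); X=np.array([np.cos(a),np.sin(a)]); Y=np.array([-X[1],X[0]])
c=robot.capture("side"); T=robot.capture("top"); cv2.imwrite('pics/f.png',np.hstack([c["frame"][60:300,160:480,::-1],T["frame"][140:380,120:440,::-1]]))
for k in (c,T):
  V=cloud(k); D=V[...,:2]*1000-SC; z=V[...,2]
  for n,h,y in(("tall",.154,93),("mid",.132,18),("short",.11,-57),("panel",.16,-124)):
    u=D@X; v=D@Y-y
    t=(abs(z-h)<.005)&(abs(v)<(39 if n!="panel" else 15))&(abs(u)<75)
    r=rect(np.c_[u,v+y][t]/1000) if t.sum()>20 else ''
    print(n,t.sum(),r,"z",np.median(z[t]).round(4))
print(state()[0])
E
```

```text
Traceback (most recent call last):
IndexError: boolean index did not match indexed array along axis 1; size of axis is 1280 but size of corresponding boolean axis is 640
```

View pics/f.png

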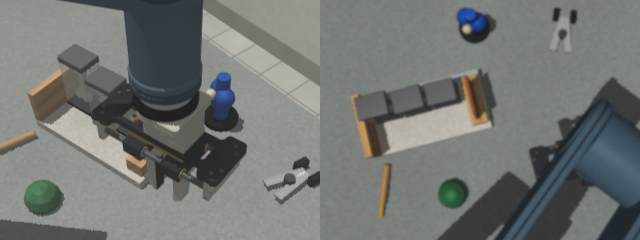

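The top half of the picture, on the right, shows the three lids in line along the rail at (372,105), (406,98) and (440,92), and the panel standing in the slot block at (470,98). Checking the numbers.

```bash
python3 - <<'E'
from h import *
from station import robot
a=np.radians(TH); X=np.array([np.cos(a),np.sin(a)]); Y=np.array([-X[1],X[0]])
V=cloud(robot.capture("top")); D=V[...,:2]*1000-SC; z=V[...,2]; u=D@X
for n,h,y in(("tall",.154,93),("mid",.132,18),("short",.11,-57),("panel",.16,-124)):
    v=D@Y
    t=(abs(z-h)<.005)&(abs(v-y)<(39 if n!="panel" else 15))&(abs(u)<75)
    print(n,t.sum(),rect(np.stack([u[t],v[t]],1)/1000) if t.sum()>20 else '',"z",np.median(z[t]).round(4))
E
```

```text
tall 718 [ 32.6  92.9  70.7  54.  -89.9] z 0.152
mid 686 [ 30.8  18.3  69.7  53.8 -88.7] z 0.1302
short 643 [ 31.9 -55.5  69.9  54.  -89.8] z 0.1081
panel 137 [   1.6 -124.1   89.5    7.9    0.6] z 0.158
```

```bash
python3 -c "
from station import robot
print(robot.hand_in())"
```

```text
the job is handed in; nothing more can be done
None
```

The three pots stand upright in order along the rail (tallest by the end wall, gaps about 4 mm), the wooden panel is fully down in the shelf's slot, the bystanders were left alone, and the job is handed in; the hand-in gave no verdict.

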